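# Log a sample bottle at the reader and hold the quarantine cage gate ajar

## Task

Turn the sample bottle where it stands in the reader's ring until its code label faces the reader's window squarely, and let go of it. Then free the barrel bolt of the quarantine cage's gate - it sags, and its notch hooks on the keeper's bent-up lip, so lift it by the black knob while you draw it right back out of the keeper, without wrenching it against the lip - and pull the gate a hand's breadth ajar, about 8 cm at its free edge. The gate springs shut by itself: finish while still holding it there so that I can put the bottle in, and leave the bottle in its ring and all else where it stands.

Things in the scene. Friction and masses are not known exactly. Their poses are not given: they have to be found in the camera images.
- reader: Fixed code reader: aluminium base plate 94 x 205 x 8 mm with a low black locating ring and, at one end, a black reader head with a yellow badge on each side. Origin: underside of the plate, straight below the ring's centre. Its y axis points from the ring to the reader head, z up. The head spans y = 95 to 140 mm, x = +-28 mm, and its top is 82 mm above the bench
- ring (a point): Centre of the locating ring, on the top of the base plate (8 mm above the bench), where the bottle stands. Ring 53 mm inside, 62 mm outside, 6 mm high
- window (a point): Middle of the dark red window of the reader head, 93 mm from the ring's axis along the reader's +y and 59 mm above the bench; the label must face it
- sample_bottle: Loose sample bottle of about 0.11 kg with yellowish contents and a blue screw cap, standing upright in the ring: round body 49 mm in diameter up to 86 mm above its foot, cap to 98 mm. Origin: centre of its foot; z up; the label looks from the bottle's axis towards the point label. At the start the label looks roughly 50 to 100 degrees away from the window, counterclockwise from above
- label (a point): Middle of the white code label (black bars, two small red dashes above them) on the bottle's side, 24.5 mm from the bottle's axis and 42 mm above its foot. When it faces the window squarely it lies on the line from ring to window
- cage: Quarantine cage, fixed: grey steel frame with wire bars, 142 x 238 mm, 184 mm high, three bottles inside, a tall white bottle rack close behind. Origin: underside near the middle; its gate is in the front, which faces -x of the cage; y along the front, z up. The gate is hinged at the cage's -y side (the robot's right), the keeper is on the post at its +y side (left)
- gate_leaf: The gate: grey frame 176 mm wide, 166 mm high, 12 mm thick, its top 178 mm above the bench, wire bars, with the bolt on its front; about 0.6 kg, the bolt extra. Origin: on the upright hinge line, at bench height. Its y axis runs from the hinge to the free edge, its -x axis points out of the cage
- gate (a joint): Gate angle (rad): 0 shut, grows as the free edge swings out towards the robot (counterclockwise from above; the free edge moves along the cage's -x); at most 1.4. A hinge spring pulls it shut with about 0.16 to 0.22 N m. It cannot open while the bolt's nose is in the keeper
- hinge_line (a point): Point on the gate's upright hinge line, 100 mm above the bench
- gate_edge (a point): Point on the gate's free edge, 176 mm from the hinge line, 100 mm above the bench
- barrel_bolt: The barrel bolt: round steel rod 14 mm thick, 170 mm long, on the gate's front near its top, with the ball knob. Origin: on its axis at the rear guide (bolt home); y along the rod to its nose, z up
- bolt (a joint): How far the bolt is drawn (m): 0 shot home, 0.048 fully back. It slides along the gate towards the hinge (gate's -y) with under 1 N of friction. The nose is out of the keeper from 0.036 on. Unlifted, it stops at about 0.004, where its notch hooks on the lip; it stays where it is left
- bolt_sag (a joint): Swing of the bolt about its rear guide (rad): 0 sagging (nose down, where it rests by its weight), 0.07 level, 0.12 stop. The rear guide is 75 mm from the knob (bolt home) towards the hinge; the nose clears the lip from about 0.045 on. The bolt, about 0.16 kg, falls back if not held up
- knob (a point): Centre of the bolt's black ball knob, 22 mm across, on a 9 mm stem standing up 44 mm from the bolt's axis; about 205 mm above the bench, clear above all else of the cage, so it can be gripped from above in any direction. Raising it 4 to 8 mm (5 mm is level) lifts the notch off the lip; kept at that height it can be drawn straight back along the gate
- notch (a point): Roof of the notch worn in the bolt's underside, near its nose: 9 mm wide, 5.5 mm deep; the bolt is 14 mm in diameter
- lip_top (a point): Top of the keeper's bent-up lip, 3.5 mm thick, which stands in the notch when the bolt is home
- wash_bottle: Bystander: white wash bottle with a bent spout, 69 x 93 x 210 mm, origin under its foot. It stands behind the two bagged filter chambers, which are fixed 0.2 to 0.4 m ahead of the robot's base and 0.36 m high: carry the hand across well above them
- beaker: Bystander: small glass beaker, 59 mm wide, 71 mm high, origin under its foot
- dropper_bottle: Bystander: brown dropper bottle, 33 mm wide, 94 mm high, origin under its foot
- cap_a: Bystander: white ribbed filter cap, 50 mm wide, 44 mm high, straight ahead of the robot, origin under it
- cap_b: Bystander: white ribbed filter cap, 50 mm wide, 44 mm high, to the right of the cage, origin under it
- petri_dish: Bystander: petri dish, 60 mm wide, 14 mm high, origin under it

How it is judged:
On the way, in this order (a step that is already met when the one before it is completed fails the run):
1. the bottle stands in the ring with its label facing the window, and the fingers have let go of it (x of label in the frame of reader between -0.008 and 0.008 m and y of label in the frame of reader above 0.016 m and horizontal distance between sample_bottle and ring below 0.006 m and z of sample_bottle in the frame of reader below 0.012 m and angle between sample_bottle's own z axis and vertical below 0.08 rad and contact force between the fingers and sample_bottle below 0.05 N), for 0.3 s.
2. the bolt is drawn back out of the keeper (value of joint bolt above 0.036 m), for 0.1 s.
At the end, for the whole second after the job is handed in: Fingers touching gate or bolt (over 0.5 N) hold the gate still at 0.30 to 0.62 rad (free edge 5 to 10 cm out), bolt drawn over 30 mm; the bottle stands upright in the ring (within 6 mm), its label's middle within 8 mm of the line from ring to window (about 19 degrees), on the window's side (value of joint gate between 0.3 and 0.62 rad and value of joint bolt above 0.03 m and velocity of joint gate between -0.1 and 0.1 rad/s and contact force between the fingers and gate_leaf above 0.5 N and x of label in the frame of reader between -0.008 and 0.008 m and y of label in the frame of reader above 0.016 m and horizontal distance between sample_bottle and ring below 0.006 m and z of sample_bottle in the frame of reader below 0.012 m and angle between sample_bottle's own z axis and vertical below 0.08 rad); the arm keeps its last pose, push and grip.
It fails at once if the bolt is wrenched against the keeper (over 50 N) (contact force between barrel_bolt and cage above 50 N).
It fails at once if the sample bottle is tipped over (angle between sample_bottle's own z axis and vertical above 0.5 rad).
It fails at once if a bystander is pushed more than 3 cm from its place (distance of any of wash_bottle, beaker, dropper_bottle, cap_a, cap_b, petri_dish from where it was at the start of the episode above 0.03 m).
It also fails if it takes over 48 s, if anything falls off the work surface, if the arm or the gripper's body presses on something with over 40 N, if the wrist force passes 120 N, or if a joint passes its speed limit or range.

## Robot

A 7-joint arm with a two-finger parallel gripper is mounted at the origin on a cart in front of the work surface, level with it; the furniture and walls round the work are solid. World frame = base frame: x ahead of the robot, y to its left, z up, the work surface at z = 0. Lengths are in m, angles in rad, forces in N, time in s.
With the tool pointing down it reaches from about 0.4 to 0.875 m from the base axis. Payload 6.5 kg.
Tool frame: the origin (TCP) lies on the front face of the gripper's body, between the roots of the fingers; the fingertips stand 73 mm ahead of it and the grasp point (between the pads) lies 54 mm ahead of it (arm.hold_point_z is the distance from the TCP to the grasp point, in m); z points along the fingers, y is the line along which they close (so a half turn about z gives the same grasp; the last joint's range is limited). The gripper opens to 85 mm and grips with 20 to 120 N. Pads are 22 mm wide; open, the fingers measure 114 mm over their backs; the gripper's body (76 mm by 85 mm) begins 54 mm behind the grasp point. The pads swing forward as they close: fully open they stand 13 mm farther back than shut.
Start: joints at [1.107, 0.536, -0.004, 1.538, 0.003, 1.067, -0.071], TCP at [0.252, -0.599, 0.304] pointing down, gripper open.
Joint ranges: [-2.7, 2.7], [-0.37, 2.16], [-1.27, 1.26], [0.24, 2.4], [-1.31, 4.45], [0.19, 1.91], [-2.76, 2.76]. Speed limits (rad/s): [2.39, 2.39, 3.14, 3.14, 3.14, 3.14, 3.14].

## Interface

Orientations are given as a unit quaternion [x, y, z, w].
In Python, from bench import sensors, viewer, arm gives the robot as it stands.
- The arm moves only by the tool play_rows, never from a script. Its argument "rows" is a list of rows, each an object with "translation": the shift along the tool's x, y, z each as a share of 20 mm, from -1 to 1, a list of three; "dr": the turn, a rotation vector about the tool's x, y, z each as a share of 180 degrees, from -1 to 1, a list of three. In form: [{"translation": [x, y, z], "dr": [rx, ry, rz]}, ...]. A call has 1 to 5 rows; each row shifts and turns the commanded pose from where the row before left it, along the tool's axes as they then stand; what a row does not reach is not made up. A row lasts 1/8 s, in which the tool goes at most 62.5 mm and 10.7 degrees, less where a joint would pass 70% of its speed; a pose out of reach is approached as far as the arm can. A call with a number of a shift or a turn outside -1 to 1 is refused whole. A call with a gripper value outside its range is refused whole. "grip" is the opening, from -1 (shut) to 1 (fully open), set as the call begins (left out, the last holds). The fingers move at their own pace and stop on an object; "force" is the grip in N (left out, the last holds). Time passes only in rows, so rows that do not move let the fingers close. It gives the time, the measured TCP pose, the force, the opening and the grip force at its end, in the units of the state.
- sensors.read_state(): the state, without advancing time (a new reading comes with each control period).
- viewer.get_image(name): name is "scene" or "top"; returns the picture (400x640x3 uint8, blue, green, red); there is no depth.
- viewer.calibration(name): a dict with "fx", "fy", "cx", "cy" (pixels), "rvec" (rotation vector, rad) and "tvec" (3), from world to camera coordinates, as OpenCV has them. Camera axes: x right, y down, z forward; pixel columns grow to the right and rows downward; lengths in m; the calibration is good to about 2 mm. A picture is of the moment at which its call begins. calibration takes no time and is no camera call.
- arm.job_done(): hands the job in; it is judged then, once.
Trained networks look in the newest picture that a camera, given by its name, has taken for a name from the list of things; names that differ only in an ending like _2 or _b are one class to them, and where a whole thing is asked for, a point or a joint stands for the part that bears it (a point fixed in the world has none). Each returns a list of dicts, best first, with "conf" (0 to 1); they miss things now and then, are a little off and sometimes report something else, mostly with a low value. They report only what shows in the picture. A call takes as long as a camera call.
- viewer.cut_out(label, camera): "pixels" (400x640 bool, what is visible of it).
- viewer.spot_point(label, camera): "xyz" ([x, y, z] in m, in the coordinates of the camera as it stood for that picture, good to about 4 mm: a listed point, or the origin of a listed thing).
The state is a dict: "time": time; "qpos": joint angles; "joint_velocities": joint speeds; "effort": joint torques, N m; "position": TCP position; "tool_rot": TCP orientation; "ft_force": force on the tool from outside, world axes, zero at the start; "moment": the same for the moment, N m; "finger_gap": opening from 0.0 (shut) to 1.0 (fully open); "grip_force": force on a finger pad.
Only numpy, scipy, OpenCV 4.12 (cv2) and the standard library are available. Lean on these libraries where they do the work, as an engineer would, in place of code of your own. Each camera call takes 0.05 s, during which the arm holds its last target. There are 200 camera calls.

## Working session

There is one attempt and no reset: what is moved stays moved. The work goes in short steps, Python scripts to look and compute and a tool call to move; the robot and the scene stay as the last step left them, time stands still between calls to the robot, and variables do not carry over. Pictures are saved under pics/ and viewed, at most 10 in all, crops included, and the job is handed in when it is done.

Besides the shell and the picture viewer there is one more tool, called after "Emit:" by a JSON object that holds its "method" and its "body", one argument or row to a line. play_rows: Moves the arm, as the interface text tells. Its arguments: {"type":"object","properties":{"rows":{"type":"array"},"grip":{"type":"number"},"force":{"type":"number"}},"required":["rows"]}

```bash
mkdir -p pics; cat > h.py <<'E'
import numpy as np, cv2
from scipy.spatial.transform import Rotation as R
from bench import sensors, viewer, arm
def w(cam,p):
    c=viewer.calibration(cam); M=cv2.Rodrigues(np.array(c["rvec"],float))[0]
    return M.T@(np.array(p)-np.array(c["tvec"]).ravel())
def spot(n,cam):
    r=viewer.spot_point(n,cam)
    return [(round(d["conf"],2),np.round(w(cam,d["xyz"]),4).tolist()) for d in r[:2]]
def st():
    s=sensors.read_state(); print(round(s["time"],2),np.round(s["position"],4),np.round(R.from_quat(s["tool_rot"]).as_matrix(),3).tolist(),"q",np.round(s["qpos"],2),"F",np.round(s["ft_force"],1),s["finger_gap"],s["grip_force"]); return s
E
python3 - <<'E'
from h import *
st(); print(arm.hold_point_z)
for c in("scene","top"):
    cv2.imwrite(f"pics/{c}0.png",viewer.get_image(c))
    for n in "reader ring window sample_bottle label cage hinge_line gate_edge knob wash_bottle beaker dropper_bottle cap_a petri_dish".split():
        print(c,n,spot(n,c))
E
```

```text
0.0 [ 0.2516 -0.5988  0.303 ] [[0.922, 0.387, -0.001], [0.387, -0.922, 0.002], [-0.0, -0.002, -1.0]] q [ 1.11  0.54 -0.    1.54  0.    1.07 -0.07] F [ 1.3  0.1 -0.2] 1.0006853609716584 0.0
0.0539
scene reader [(0.65, [0.5164, 0.3527, 0.0011])]
scene ring [(0.55, [0.5157, 0.3555, 0.0092])]
scene window []
scene sample_bottle [(0.76, [0.5155, 0.353, 0.0062]), (0.2, [0.4896, 0.3581, 0.0476])]
scene label [(0.77, [0.4912, 0.3572, 0.0513])]
scene cage [(0.88, [0.528, -0.3298, -0.0009])]
scene hinge_line [(0.67, [0.4055, -0.3497, 0.0989]), (0.67, [0.5234, -0.2241, 0.0987])]
scene gate_edge [(0.71, [0.5241, -0.2214, 0.0987]), (0.62, [0.4885, -0.242, 0.202])]
scene knob [(0.48, [0.489, -0.2423, 0.2048])]
scene wash_bottle [(0.8, [0.4939, 0.1287, -0.0023])]
scene beaker [(0.66, [0.5978, 0.27, 0.0021])]
scene dropper_bottle [(0.69, [0.4241, 0.2295, 0.0019])]
scene cap_a [(0.57, [0.5271, -0.3284, -0.0026]), (0.45, [0.4554, -0.6251, 0.0008])]
scene petri_dish [(0.73, [0.5179, 0.3509, 0.0017]), (0.46, [0.5609, -0.5799, -0.0007])]
top reader [(0.66, [0.5138, 0.3528, 0.002])]
top ring [(0.93, [0.513, 0.3535, 0.0085])]
top window [(0.67, [0.521, 0.4477, 0.0589])]
top sample_bottle [(0.48, [0.5105, 0.3575, 0.0092])]
top label [(0.59, [0.4067, -0.3486, 0.0977]), (0.53, [0.49, 0.3564, 0.051])]
top cage [(0.77, [0.5269, -0.3202, 0.0015])]
top hinge_line [(0.6, [0.4034, -0.3494, 0.101]), (0.58, [0.49, 0.3602, 0.0466])]
top gate_edge [(0.59, [0.5296, -0.2213, 0.1002]), (0.59, [0.5154, 0.357, 0.012])]
top knob [(0.7, [0.4875, -0.2392, 0.2061])]
top wash_bottle [(0.76, [0.4893, 0.1303, -0.0011]), (0.2, [0.5151, 0.3515, 0.0091])]
top beaker [(0.61, [0.5943, 0.2704, -0.0009])]
top dropper_bottle []
top cap_a [(0.48, [0.458, -0.6233, -0.0017]), (0.43, [0.5138, 0.3523, -0.0001])]
top petri_dish [(0.54, [0.489, -0.2408, 0.2057]), (0.46, [0.5661, -0.5785, -0.0011])]
```

View pics/scene0.png

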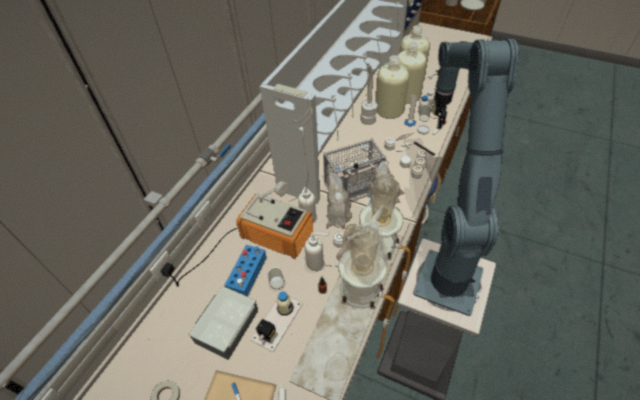

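View pics/top0.png

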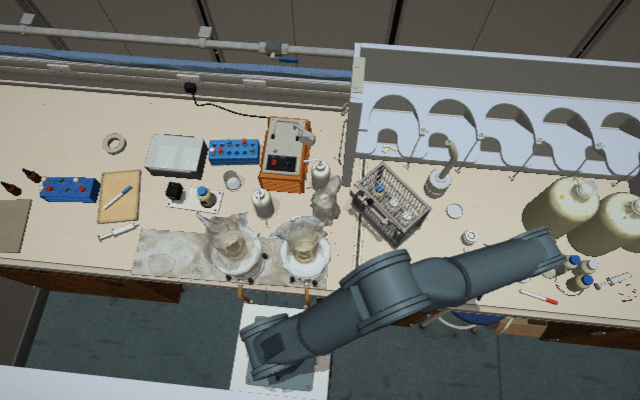

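The bottle is at top pixel (205,195) with the reader head at (174,190). The cage is at (390,200) and the chambers at (232,245) and (303,240). The label is about 87° counterclockwise of the window. I'll raise the hand and carry it across.

Emit:
{"method": "play_rows", "body": {
  "rows": [
    {"translation":[0.8,-1,-1],"dr":[0,0,0]},
    {"translation":[0.8,-1,-1],"dr":[0,0,0]},
    {"translation":[0.8,-1,-1],"dr":[0,0,0]},
    {"translation":[0.8,-1,-1],"dr":[0,0,0]},
    {"translation":[0.8,-1,-1],"dr":[0,0,0]}
  ],
  "grip": 1
}}

```text
time: 2.12
position: [0.287, -0.4752, 0.4047]
tool_rot: [0.98, 0.198, 0.0, 0.0]
ft_force: [-0.1, -0.1, 0.9]
finger_gap: 1.0
grip_force: 0.0
```

Emit:
{"method": "play_rows", "body": {
  "rows": [
    {"translation":[0.8,-1,-1],"dr":[0,0,0]},
    {"translation":[0.8,-1,-1],"dr":[0,0,0]},
    {"translation":[0.8,-1,-1],"dr":[0,0,0]},
    {"translation":[0.8,-1,-1],"dr":[0,0,0]},
    {"translation":[0.8,-1,-1],"dr":[0,0,0]}
  ]
}}

```text
time: 2.75
position: [0.3219, -0.352, 0.5047]
tool_rot: [0.98, 0.198, 0.0, 0.0]
ft_force: [0.4, -0.4, -1.0]
finger_gap: 1.002
grip_force: 0.0
```

```bash
python3 -c "
from h import *
st()"
```

```text
2.75 [ 0.3219 -0.352   0.5047] [[0.922, 0.387, 0.0], [0.387, -0.922, -0.0], [0.0, 0.0, -1.0]] q [ 0.85  0.08 -0.12  1.68  0.01  1.38 -0.45] F [ 0.4 -0.4 -1. ] 1.0019721180894214 0.0
```

Emit:
{"method": "play_rows", "body": {
  "rows": [
    {"translation":[1,-1,-0.8],"dr":[0,0,0]},
    {"translation":[1,-1,0],"dr":[0,0,0]},
    {"translation":[1,-1,0],"dr":[0,0,0]},
    {"translation":[1,-1,0],"dr":[0,0,0]},
    {"translation":[1,-1,0],"dr":[0,0,0]}
  ]
}}

```text
time: 3.38
position: [0.3755, -0.221, 0.52]
tool_rot: [0.98, 0.198, 0.0, 0.0]
ft_force: [0.9, -0.2, -0.0]
finger_gap: 1.0
grip_force: 0.0
```

Emit:
{"method": "play_rows", "body": {
  "rows": [
    {"translation":[1,-1,0],"dr":[0,0,0]},
    {"translation":[1,-1,0],"dr":[0,0,0]},
    {"translation":[1,-1,0],"dr":[0,0,0]},
    {"translation":[1,-1,0],"dr":[0,0,0]},
    {"translation":[1,-1,0],"dr":[0,0,0]}
  ]
}}

```text
time: 4.0
position: [0.4289, -0.0901, 0.52]
tool_rot: [0.98, 0.198, 0.0, 0.0]
ft_force: [-0.1, -0.2, -0.9]
finger_gap: 0.998
grip_force: 0.0
```

Emit:
{"method": "play_rows", "body": {
  "rows": [
    {"translation":[0.66,-1,0],"dr":[0,0,0]},
    {"translation":[0.66,-1,0],"dr":[0,0,0]},
    {"translation":[0.66,-1,0],"dr":[0,0,0]},
    {"translation":[0.66,-1,0],"dr":[0,0,0]},
    {"translation":[0.66,-1,0],"dr":[0,0,0]}
  ]
}}

```text
time: 4.62
position: [0.4508, 0.0275, 0.52]
tool_rot: [0.98, 0.198, 0.0, 0.0]
ft_force: [-0.4, -0.5, -0.8]
finger_gap: 0.999
grip_force: 0.0
```

Emit:
{"method": "play_rows", "body": {
  "rows": [
    {"translation":[0.66,-1,0],"dr":[0,0,0]},
    {"translation":[0.66,-1,0],"dr":[0,0,0]},
    {"translation":[0.66,-1,0],"dr":[0,0,0]},
    {"translation":[0.66,-1,0],"dr":[0,0,0]},
    {"translation":[0.66,-1,0],"dr":[0,0,0]}
  ]
}}

```text
time: 5.25
position: [0.473, 0.1452, 0.52]
tool_rot: [0.98, 0.197, 0.0, 0.0]
ft_force: [-0.0, -0.7, 0.5]
finger_gap: 0.999
grip_force: 0.0
```

Emit:
{"method": "play_rows", "body": {
  "rows": [
    {"translation":[0.66,-1,0],"dr":[0,0,0]},
    {"translation":[0.66,-1,0],"dr":[0,0,0]},
    {"translation":[0.66,-1,0],"dr":[0,0,0]},
    {"translation":[0.66,-1,0],"dr":[0,0,0]},
    {"translation":[0.66,-1,0],"dr":[0,0,0]}
  ]
}}

```text
time: 5.88
position: [0.4952, 0.2629, 0.5199]
tool_rot: [0.98, 0.197, 0.0, 0.0]
ft_force: [0.6, 0.7, -0.7]
finger_gap: 0.998
grip_force: 0.0
```

```bash
python3 -c "
from h import *
s=st()
for c in('scene','top'):
    viewer.get_image(c)
    for n in ['ring','window','sample_bottle','label']: print(c,n,spot(n,c))
for c in('top',):
    m=viewer.cut_out('label',c); 
    for d in m[:2]: print(d['conf'],d['pixels'].sum(),np.argwhere(d['pixels']).mean(0))
"
```

```text
5.88 [0.4952 0.2629 0.5199] [[0.922, 0.387, 0.0], [0.387, -0.922, -0.0], [0.0, 0.0, -1.0]] q [-0.02  0.31 -0.72  1.43  0.2   1.48 -1.91] F [ 0.6  0.7 -0.7] 0.9983900207771697 0.0
scene ring [(0.98, [0.5141, 0.3567, 0.0077]), (0.31, [0.4889, 0.1291, -0.002])]
scene window [(0.69, [0.5175, 0.4463, 0.0584])]
scene sample_bottle [(0.69, [0.513, 0.3541, 0.0056]), (0.52, [0.4932, 0.358, 0.0483])]
scene label [(0.77, [0.4916, 0.3541, 0.0512]), (0.42, [0.5259, -0.2037, 0.1548])]
top ring [(0.58, [0.518, 0.3521, 0.0094])]
top window [(0.97, [0.521, 0.4469, 0.059]), (0.24, [0.4082, -0.3501, 0.1])]
top sample_bottle [(0.47, [0.5139, 0.3558, 0.0115])]
top label [(0.71, [0.4926, 0.3592, 0.0497])]
0.24 791 [215.45259166 376.81415929]
```

Emit:
{"method": "play_rows", "body": {
  "rows": [
    {"translation":[0.665,-0.96,1],"dr":[0,0,0]},
    {"translation":[0.665,-0.96,1],"dr":[0,0,0]},
    {"translation":[0.665,-0.96,1],"dr":[0,0,0]},
    {"translation":[0.665,-0.96,1],"dr":[0,0,0]},
    {"translation":[0,0,1],"dr":[0,0,-0.055]}
  ]
}}

```text
time: 7.05
position: [0.5138, 0.3554, 0.4191]
tool_rot: [0.959, 0.284, -0.0, -0.001]
ft_force: [-0.1, 0.0, 0.3]
finger_gap: 1.005
grip_force: 0.0
```

Emit:
{"method": "play_rows", "body": {
  "rows": [
    {"translation":[0,0,1],"dr":[0,0,-0.055]},
    {"translation":[0,0,1],"dr":[0,0,-0.055]},
    {"translation":[0,0,1],"dr":[0,0,-0.055]},
    {"translation":[0,0,1],"dr":[0,0,-0.055]},
    {"translation":[0,0,1],"dr":[0,0,-0.055]}
  ]
}}

```text
time: 7.68
position: [0.5146, 0.3533, 0.3193]
tool_rot: [0.752, 0.659, 0.0, 0.0]
ft_force: [0.4, -0.6, -0.8]
finger_gap: 1.001
grip_force: 0.0
```

Emit:
{"method": "play_rows", "body": {
  "rows": [
    {"translation":[0,0,1],"dr":[0,0,-0.055]},
    {"translation":[0,0,1],"dr":[0,0,-0.055]},
    {"translation":[0,0,1],"dr":[0,0,-0.055]},
    {"translation":[0,0,1],"dr":[0,0,-0.055]},
    {"translation":[0,0,1],"dr":[0,0,0]}
  ]
}}

```text
time: 8.3
position: [0.5147, 0.3533, 0.2189]
tool_rot: [0.487, 0.873, 0.0, -0.0]
ft_force: [0.3, 0.9, -0.2]
finger_gap: 0.999
grip_force: 0.0
```

```bash
python3 -c "
from h import *
s=st()
a=viewer.get_image('scene');b=viewer.get_image('top')
cv2.imwrite('pics/b.png',np.hstack([cv2.resize(a[230:360,220:350],(400,400)),cv2.resize(b[140:270,140:270],(400,400))]))
for c in('scene','top'):
    for n in ['ring','sample_bottle','label']: print(c,n,spot(n,c))
"
```

```text
8.3 [0.5147 0.3533 0.2189] [[-0.525, 0.851, -0.0], [0.851, 0.525, 0.0], [0.0, -0.0, -1.0]] q [-0.05  0.8  -0.96  1.64  0.72  1.09 -0.66] F [ 0.3  0.9 -0.2] 0.998935307626845 0.0
scene ring [(0.77, [0.5157, 0.3568, 0.0075]), (0.64, [0.44, -0.3007, 0.1635])]
scene sample_bottle [(0.61, [0.5149, 0.3531, 0.0068]), (0.33, [0.5198, 0.4463, 0.061])]
scene label [(0.6, [0.4942, 0.3584, 0.0511])]
top ring [(0.7, [0.515, 0.3517, 0.0105])]
top sample_bottle [(0.7, [0.5141, 0.3563, 0.0102])]
top label [(0.66, [0.4893, 0.3579, 0.0486]), (0.32, [0.5255, -0.1961, 0.1575])]
```

View pics/b.png

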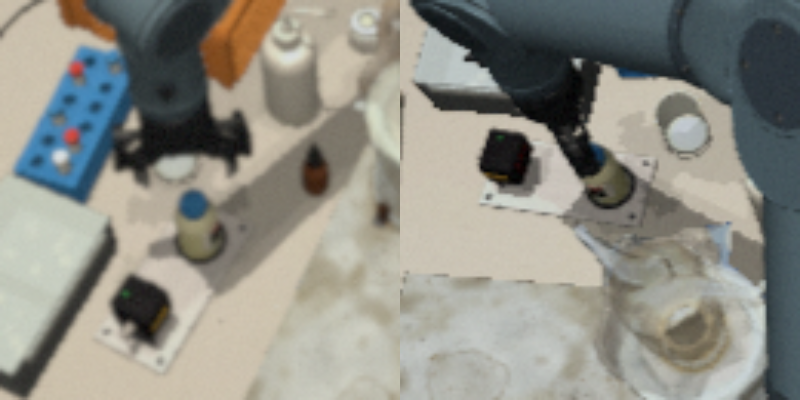

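Emit:
{"method": "play_rows", "body": {
  "rows": [
    {"translation":[0.03,0.03,1],"dr":[0,0,0]},
    {"translation":[0.03,0,1],"dr":[0,0,0]},
    {"translation":[0,0,1],"dr":[0,0,0]},
    {"translation":[0,0,0.9],"dr":[0,0,0]},
    {"translation":[0,0,0.5],"dr":[0,0,0]}
  ]
}}

```text
time: 9.32
position: [0.5137, 0.3547, 0.1301]
tool_rot: [0.486, 0.874, -0.001, -0.0]
ft_force: [-0.0, -0.1, -0.5]
finger_gap: 1.002
grip_force: 0.0
```

Emit:
{"method": "play_rows", "body": {
  "rows": [
    {"translation":[0,0,0],"dr":[0,0,0]},
    {"translation":[0,0,0],"dr":[0,0,0]},
    {"translation":[0,0,0],"dr":[0,0,0]},
    {"translation":[0,0,0],"dr":[0,0,0]},
    {"translation":[0,0,0],"dr":[0,0,0]}
  ],
  "grip": -1,
  "force": 20
}}

```text
time: 9.95
position: [0.5145, 0.3554, 0.1327]
tool_rot: [0.486, 0.874, 0.001, 0.0]
ft_force: [-0.1, -0.2, 4.8]
finger_gap: 0.57
grip_force: 21.9
```

Emit:
{"method": "play_rows", "body": {
  "rows": [
    {"translation":[0,0,0],"dr":[0,0,0.053]},
    {"translation":[0,0,0],"dr":[0,0,0.053]},
    {"translation":[0,0,0],"dr":[0,0,0.053]},
    {"translation":[0,0,0],"dr":[0,0,0.053]},
    {"translation":[0,0,0],"dr":[0,0,0.053]}
  ]
}}

```text
time: 10.58
position: [0.5151, 0.3557, 0.1327]
tool_rot: [0.8, 0.6, 0.001, -0.0]
ft_force: [1.5, 1.6, 1.8]
finger_gap: 0.57
grip_force: 21.7
```

Emit:
{"method": "play_rows", "body": {
  "rows": [
    {"translation":[0,0,0],"dr":[0,0,0.053]},
    {"translation":[0,0,0],"dr":[0,0,0.053]},
    {"translation":[0,0,0],"dr":[0,0,0.053]},
    {"translation":[0,0,0],"dr":[0,0,0.053]},
    {"translation":[0,0,0],"dr":[0,0,0]}
  ]
}}

```text
time: 11.2
position: [0.5148, 0.3554, 0.1326]
tool_rot: [0.951, 0.309, 0.001, 0.0]
ft_force: [1.1, 0.2, 7.1]
finger_gap: 0.569
grip_force: 22.0
```

```bash
python3 -c "
from h import *
s=st()
a=viewer.get_image('scene');b=viewer.get_image('top')
for c in('scene','top'):
    for n in ['ring','sample_bottle','label']: print(c,n,spot(n,c))
"
```

```text
11.2 [0.5148 0.3554 0.1326] [[0.809, 0.588, 0.002], [0.588, -0.809, 0.0], [0.002, 0.001, -1.0]] q [-0.28  0.79 -0.57  1.68  0.55  0.83 -2.04] F [1.1 0.2 7.1] 0.5687381883982234 21.97220027446747
scene ring [(0.79, [0.513, 0.358, 0.0098])]
scene sample_bottle [(0.43, [0.5169, 0.3553, 0.008])]
scene label [(0.58, [0.5164, 0.3811, 0.0484])]
top ring [(0.62, [0.5176, 0.3536, 0.0106])]
top sample_bottle [(0.57, [0.5152, 0.3565, 0.0099])]
top label [(0.57, [0.5146, 0.3807, 0.0491])]
```

Emit:
{"method": "play_rows", "body": {
  "rows": [
    {"translation":[0,0,0],"dr":[0,0,0]},
    {"translation":[0,0,0],"dr":[0,0,0]},
    {"translation":[0,0,0],"dr":[0,0,0]},
    {"translation":[0,0,0],"dr":[0,0,0]},
    {"translation":[0,0,0],"dr":[0,0,0]}
  ],
  "grip": 1
}}

```text
time: 12.22
position: [0.5141, 0.355, 0.1318]
tool_rot: [0.951, 0.309, -0.0, 0.0]
ft_force: [-0.6, 0.6, -0.4]
finger_gap: 1.004
grip_force: 0.0
```

Emit:
{"method": "play_rows", "body": {
  "rows": [
    {"translation":[0,0,-0.7],"dr":[0,0,0]},
    {"translation":[0,0,-1],"dr":[0,0,0]},
    {"translation":[0,0,-1],"dr":[0,0,0]},
    {"translation":[0,0,-1],"dr":[0,0,0]},
    {"translation":[0,0,-1],"dr":[0,0,0]}
  ]
}}

```text
time: 12.85
position: [0.5143, 0.355, 0.2277]
tool_rot: [0.951, 0.308, 0.0, -0.0]
ft_force: [0.3, -0.0, 0.4]
finger_gap: 1.0
grip_force: 0.0
```

```bash
python3 -c "
from h import *
s=st()
a=viewer.get_image('scene');b=viewer.get_image('top')
cv2.imwrite('pics/c.png',np.hstack([cv2.resize(a[230:360,220:350],(400,400)),cv2.resize(b[140:270,140:270],(400,400))]))
for c in('scene','top'):
    for n in ['ring','sample_bottle','label','window','hinge_line','gate_edge','knob']: print(c,n,spot(n,c))
"
```

```text
12.85 [0.5143 0.355  0.2277] [[0.81, 0.587, 0.001], [0.587, -0.81, 0.0], [0.001, 0.0, -1.0]] q [-0.24  0.67 -0.64  1.64  0.46  0.98 -1.97] F [ 0.3 -0.   0.4] 1.0000654447006683 0.0
scene ring [(0.69, [0.5148, 0.3567, 0.0082])]
scene sample_bottle [(0.73, [0.5122, 0.3542, 0.0056]), (0.36, [0.4084, -0.3456, -0.0003])]
scene label [(0.67, [0.5133, 0.381, 0.049]), (0.64, [0.5252, -0.2225, 0.1001])]
scene window [(0.86, [0.5175, 0.4471, 0.0589]), (0.34, [0.524, -0.2222, 0.1003])]
scene hinge_line [(0.91, [0.4081, -0.3501, 0.0986]), (0.59, [0.5264, -0.3264, -0.005])]
scene gate_edge [(0.57, [0.5256, -0.2207, 0.0998])]
scene knob [(0.42, [0.4864, -0.2419, 0.2058]), (0.23, [0.5147, 0.3511, -0.0007])]
top ring [(0.57, [0.5135, 0.3527, 0.0087])]
top sample_bottle [(0.66, [0.5169, 0.3584, 0.0101])]
top label [(0.55, [0.5135, 0.3856, 0.0515]), (0.17, [0.459, -0.626, -0.0023])]
top window [(0.55, [0.5213, 0.4433, 0.0596])]
top hinge_line [(0.56, [0.4069, -0.349, 0.1022])]
top gate_edge [(0.89, [0.529, -0.2193, 0.1013])]
top knob [(0.63, [0.4877, -0.2419, 0.2052]), (0.58, [0.4569, -0.0026, -0.0019])]
```

View pics/c.png

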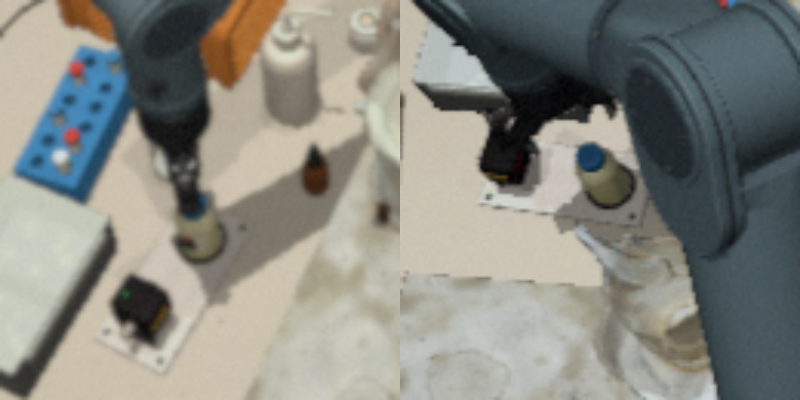

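The label now faces the head. Before going to the knob I'll check how far the rack panel is from it.

Emit:
{"method": "play_rows", "body": {
  "rows": [
    {"translation":[0,0,-1],"dr":[0,0,0]},
    {"translation":[0,0,-1],"dr":[0,0,0]},
    {"translation":[0,0,-1],"dr":[0,0,0]},
    {"translation":[0,0,-1],"dr":[0,0,0]},
    {"translation":[0,0,-1],"dr":[0,0,0]}
  ]
}}

```text
time: 14.28
position: [0.5142, 0.3551, 0.3276]
tool_rot: [0.951, 0.308, 0.0, -0.0]
ft_force: [0.3, 0.1, -0.0]
finger_gap: 0.998
grip_force: 0.0
```

```bash
python3 -c "
from h import *
def ray(cam,u,v,z):
    c=viewer.calibration(cam);M=cv2.Rodrigues(np.array(c['rvec'],float))[0];C=-M.T@np.array(c['tvec']).ravel()
    d=M.T@np.array([(u-c['cx'])/c['fx'],(v-c['cy'])/c['fy'],1]); return np.round(C+d*(z-C[2])/d[2],3)
def pr(cam,p):
    c=viewer.calibration(cam); return cv2.projectPoints(np.array([p]),np.array(c['rvec'],float),np.array(c['tvec'],float),np.array([[c['fx'],0,c['cx']],[0,c['fy'],c['cy']],[0,0,1.]]),None)[0].ravel()
print('knob',pr('top',[.487,-.241,.205]),pr('scene',[.487,-.241,.205]))
for z in(0,.2,.4,.6):
    print(z,'top foot347,185',ray('top',347,185,z),'top 355,45',ray('top',355,45,z),'scene 318,200',ray('scene',318,200,z),'scene 318,98',ray('scene',318,98,z),'scene 263,88',ray('scene',263,88,z))
st()
"
```

```text
knob [369.12744303 201.74292696] [355.60964488 165.92435414]
0 top foot347,185 [ 0.633 -0.168  0.   ] top 355,45 [ 1.322 -0.152  0.   ] scene 318,200 [ 0.631 -0.169 -0.   ] scene 318,98 [ 0.956 -0.846  0.   ] scene 263,88 [ 1.287 -0.806  0.   ]
0.2 top foot347,185 [ 0.543 -0.164  0.2  ] top 355,45 [ 1.14 -0.15  0.2 ] scene 318,200 [ 0.55  -0.017  0.2  ] scene 318,98 [ 0.83 -0.6   0.2 ] scene 263,88 [ 1.115 -0.566  0.2  ]
0.4 top foot347,185 [ 0.452 -0.16   0.4  ] top 355,45 [ 0.959 -0.148  0.4  ] scene 318,200 [0.469 0.135 0.4  ] scene 318,98 [ 0.704 -0.354  0.4  ] scene 263,88 [ 0.943 -0.326  0.4  ]
0.6 top foot347,185 [ 0.362 -0.156  0.6  ] top 355,45 [ 0.777 -0.147  0.6  ] scene 318,200 [0.389 0.287 0.6  ] scene 318,98 [ 0.578 -0.108  0.6  ] scene 263,88 [ 0.771 -0.085  0.6  ]
14.28 [0.5142 0.3551 0.3276] [[0.81, 0.587, 0.0], [0.587, -0.81, 0.0], [0.001, 0.0, -1.0]] q [-0.21  0.56 -0.69  1.55  0.38  1.16 -1.91] F [ 0.3  0.1 -0. ] 0.9976284757007096 0.0
```

```bash
python3 -c "
import cv2,numpy as np
a=cv2.imread('pics/scene0.png');b=cv2.imread('pics/top0.png')
cv2.imwrite('pics/d.png',np.hstack([cv2.resize(a[70:230,250:410],(400,400)),cv2.resize(b[100:260,300:460],(400,400))]))"
```

```text
(no output)
```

View pics/d.png

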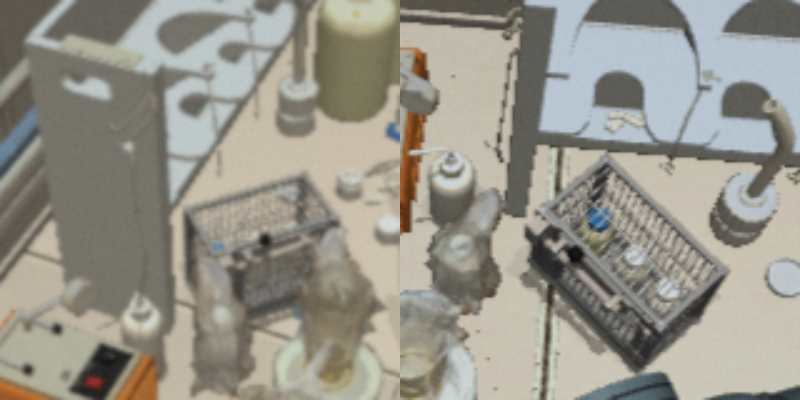

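The rack front is at x≈0.625 and its left side at y≈-0.165. The knob is at crop pixel (575,253) and is clear. I'll carry the hand high to above the knob.

Emit:
{"method": "play_rows", "body": {
  "rows": [
    {"translation":[0,0,-1],"dr":[0,0,0]},
    {"translation":[0,0,-1],"dr":[0,0,0]},
    {"translation":[0,0,-1],"dr":[0,0,0]},
    {"translation":[-0.775,0.97,-1],"dr":[0,0,0]},
    {"translation":[-0.775,0.97,-1],"dr":[0,0,0]}
  ]
}}

```text
time: 14.9
position: [0.5116, 0.305, 0.427]
tool_rot: [0.951, 0.309, -0.0, -0.0]
ft_force: [0.5, -0.1, -0.2]
finger_gap: 0.998
grip_force: 0.0
```

Emit:
{"method": "play_rows", "body": {
  "rows": [
    {"translation":[-0.775,0.97,-1],"dr":[0,0,0]},
    {"translation":[-0.775,0.97,-1],"dr":[0,0,0]},
    {"translation":[-0.775,0.97,-1],"dr":[0,0,0]},
    {"translation":[-0.775,0.97,-1],"dr":[0,0,0]},
    {"translation":[-0.775,0.97,0],"dr":[0,0,0]}
  ]
}}

```text
time: 15.52
position: [0.5061, 0.1812, 0.5082]
tool_rot: [0.951, 0.309, 0.001, -0.0]
ft_force: [-0.4, -0.0, 0.4]
finger_gap: 0.998
grip_force: 0.0
```

Emit:
{"method": "play_rows", "body": {
  "rows": [
    {"translation":[-0.775,0.97,0],"dr":[0,0,0]},
    {"translation":[-0.775,0.97,0],"dr":[0,0,0]},
    {"translation":[-0.775,0.97,0],"dr":[0,0,0]},
    {"translation":[-0.775,0.97,0],"dr":[0,0,0]},
    {"translation":[-0.775,0.97,0],"dr":[0,0,0]}
  ]
}}

```text
time: 16.15
position: [0.4999, 0.0568, 0.5066]
tool_rot: [0.951, 0.309, 0.0, -0.0]
ft_force: [0.4, -0.1, -0.3]
finger_gap: 1.002
grip_force: 0.0
```

Emit:
{"method": "play_rows", "body": {
  "rows": [
    {"translation":[-0.775,0.97,0],"dr":[0,0,0]},
    {"translation":[-0.775,0.97,0],"dr":[0,0,0]},
    {"translation":[-0.775,0.97,0],"dr":[0,0,0]},
    {"translation":[-0.775,0.97,0],"dr":[0,0,0]},
    {"translation":[-0.775,0.97,0],"dr":[0,0,0]}
  ]
}}

```text
time: 16.77
position: [0.4941, -0.0671, 0.5066]
tool_rot: [0.951, 0.309, 0.0, 0.0]
ft_force: [0.4, 0.4, -0.5]
finger_gap: 0.998
grip_force: 0.0
```

Emit:
{"method": "play_rows", "body": {
  "rows": [
    {"translation":[-0.775,0.97,0],"dr":[0,0,0]},
    {"translation":[-0.775,0.97,0],"dr":[0,0,0]},
    {"translation":[-0.775,0.97,0],"dr":[0,0,0]},
    {"translation":[-0.775,0.97,0],"dr":[0,0,0]},
    {"translation":[-0.775,0.97,0],"dr":[0,0,0]}
  ]
}}

```text
time: 17.4
position: [0.4884, -0.1912, 0.5066]
tool_rot: [0.951, 0.309, 0.0, -0.0]
ft_force: [0.7, 0.5, 0.7]
finger_gap: 1.001
grip_force: 0.0
```

```bash
python3 -c "
from h import *
st()
for c in('scene','top'):
    viewer.get_image(c)
    for n in ['label','sample_bottle','hinge_line','gate_edge','knob']: print(c,n,spot(n,c))
"
```

```text
17.4 [ 0.4884 -0.1912  0.5066] [[0.809, 0.587, 0.0], [0.587, -0.809, 0.0], [0.0, 0.0, -1.0]] q [ 0.69  0.2  -0.48  1.56  0.09  1.41 -0.74] F [0.7 0.5 0.7] 1.0006721969806012 0.0
scene label [(0.52, [0.5167, 0.381, 0.0517])]
scene sample_bottle []
scene hinge_line [(0.73, [0.4051, -0.3479, 0.0992])]
scene gate_edge [(0.94, [0.5264, -0.2208, 0.0981])]
scene knob [(0.64, [0.5249, -0.2043, 0.1529]), (0.42, [0.4893, -0.2415, 0.2055])]
top label []
top sample_bottle [(0.58, [0.5142, 0.3553, 0.0103])]
top hinge_line [(0.84, [0.4075, -0.3497, 0.1002])]
top gate_edge [(0.82, [0.5299, -0.2217, 0.1017]), (0.2, [0.5253, 0.4446, 0.0569])]
top knob [(0.63, [0.4557, -0.0, 0.0016]), (0.6, [0.4919, -0.2379, 0.2036])]
```

Emit:
{"method": "play_rows", "body": {
  "rows": [
    {"translation":[-0.73,1,0],"dr":[0,0,0]},
    {"translation":[-0.72,1,0],"dr":[0,0,0]},
    {"translation":[0,0,1],"dr":[0,0,-0.055]},
    {"translation":[0,0,1],"dr":[0,0,0]},
    {"translation":[0,0,1],"dr":[0,0,0]}
  ]
}}

```text
time: 18.62
position: [0.4886, -0.24, 0.4453]
tool_rot: [0.921, 0.389, 0.0, -0.0]
ft_force: [1.4, 0.0, -0.6]
finger_gap: 0.995
grip_force: 0.0
```

Emit:
{"method": "play_rows", "body": {
  "rows": [
    {"translation":[0,0,1],"dr":[0,0,0]},
    {"translation":[0,0,1],"dr":[0,0,0]},
    {"translation":[0,0,1],"dr":[0,0,0]},
    {"translation":[0,0,1],"dr":[0,0,0]},
    {"translation":[0,0,1],"dr":[0,0,0]}
  ]
}}

```text
time: 19.25
position: [0.4886, -0.24, 0.3453]
tool_rot: [0.921, 0.389, 0.0, 0.0]
ft_force: [-0.2, 0.1, 0.8]
finger_gap: 0.998
grip_force: 0.0
```

Emit:
{"method": "play_rows", "body": {
  "rows": [
    {"translation":[0,0,0.6],"dr":[0,0,0]},
    {"translation":[0,0,0],"dr":[0,0,0]}
  ]
}}

```text
time: 19.5
position: [0.4883, -0.2399, 0.3333]
tool_rot: [0.921, 0.389, -0.0, -0.001]
ft_force: [1.1, -0.2, 0.6]
finger_gap: 0.999
grip_force: 0.0
```

```bash
python3 -c "
from h import *
st()
a=viewer.get_image('scene');b=viewer.get_image('top')
cv2.imwrite('pics/e.png',np.hstack([cv2.resize(a[100:220,290:410],(400,400)),cv2.resize(b[140:260,310:430],(400,400))]))
for c in('scene','top'):
    for n in ['knob','hinge_line']: print(c,n,spot(n,c))
"
```

```text
19.5 [ 0.4883 -0.2399  0.3333] [[0.697, 0.717, -0.001], [0.717, -0.697, 0.001], [-0.0, -0.001, -1.0]] q [ 0.74  0.36 -0.46  1.77  0.18  1.05 -0.56] F [ 1.1 -0.2  0.6] 0.9987584114415593 0.0
scene knob [(0.43, [0.4848, -0.2402, 0.2027])]
scene hinge_line [(0.81, [0.4066, -0.3472, 0.0983]), (0.23, [0.5159, 0.3559, 0.0094])]
top knob []
top hinge_line [(0.51, [0.4044, -0.3505, 0.0984])]
```

View pics/e.png

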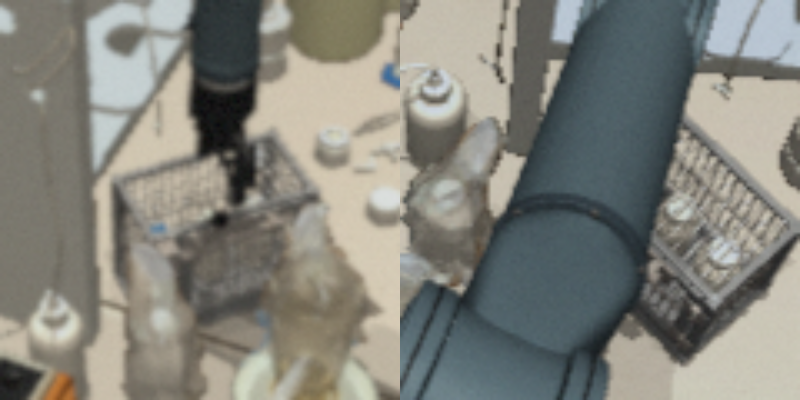

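Emit:
{"method": "play_rows", "body": {
  "rows": [
    {"translation":[0,0,1],"dr":[0,0,0]},
    {"translation":[0,0,1],"dr":[0,0,0]},
    {"translation":[0,0,1],"dr":[0,0,0]},
    {"translation":[0,0,0.65],"dr":[0,0,0]},
    {"translation":[0,0,0],"dr":[0,0,0]}
  ]
}}

```text
time: 20.42
position: [0.4883, -0.2399, 0.2604]
tool_rot: [0.921, 0.389, -0.0, -0.001]
ft_force: [0.6, -0.5, 0.1]
finger_gap: 1.003
grip_force: 0.0
```

Emit:
{"method": "play_rows", "body": {
  "rows": [
    {"translation":[0,0,0],"dr":[0,0,0]},
    {"translation":[0,0,0],"dr":[0,0,0]},
    {"translation":[0,0,0],"dr":[0,0,0]},
    {"translation":[0,0,0],"dr":[0,0,0]},
    {"translation":[0,0,0],"dr":[0,0,0]}
  ],
  "grip": -1,
  "force": 25
}}

```text
time: 21.05
position: [0.489, -0.2403, 0.2613]
tool_rot: [0.921, 0.389, 0.0, 0.001]
ft_force: [1.0, -0.2, 1.5]
finger_gap: 0.233
grip_force: 24.4
```

Emit:
{"method": "play_rows", "body": {
  "rows": [
    {"translation":[0,0,0],"dr":[0,0,0]},
    {"translation":[0,0,0],"dr":[0,0,0]}
  ]
}}

```text
time: 21.3
position: [0.4889, -0.2401, 0.2612]
tool_rot: [0.921, 0.389, 0.0, 0.0]
ft_force: [2.0, -0.9, 2.5]
finger_gap: 0.234
grip_force: 24.4
```

Emit:
{"method": "play_rows", "body": {
  "rows": [
    {"translation":[-0.04,0,-0.08],"dr":[0,0,0]},
    {"translation":[-0.04,0,-0.08],"dr":[0,0,0]},
    {"translation":[-0.05,0,-0.09],"dr":[0,0,0]},
    {"translation":[0,0,-0.05],"dr":[0,0,0]},
    {"translation":[0,0,0],"dr":[0,0,0]}
  ]
}}

```text
time: 21.92
position: [0.4864, -0.2422, 0.2667]
tool_rot: [0.921, 0.389, -0.0, -0.0]
ft_force: [1.2, -2.3, -3.5]
finger_gap: 0.235
grip_force: 24.5
```

```bash
python3 -c "
from h import *
st()
a=viewer.get_image('scene');b=viewer.get_image('top')
cv2.imwrite('pics/f.png',cv2.resize(a[120:200,310:410],(800,600)))
for c in('scene','top'):
    for n in ['knob','notch','lip_top']: print(c,n,spot(n,c))
"
```

```text
21.93 [ 0.4864 -0.2422  0.2667] [[0.697, 0.717, -0.001], [0.717, -0.697, -0.0], [-0.001, -0.001, -1.0]] q [ 0.72  0.44 -0.44  1.84  0.23  0.92 -0.59] F [ 1.2 -2.3 -3.5] 0.23450013311403833 24.508528411388397
scene knob [(0.64, [0.4841, -0.2415, 0.2098]), (0.23, [0.5212, 0.4451, 0.0596])]
scene notch [(0.64, [0.5234, -0.201, 0.1618]), (0.55, [0.4089, -0.3441, -0.0013])]
scene lip_top [(0.72, [0.5277, -0.203, 0.1582]), (0.36, [0.4048, -0.3494, 0.0978])]
top knob [(0.39, [0.513, 0.3539, 0.001])]
top notch []
top lip_top [(0.32, [0.4533, -0.0022, 0.0007])]
```

View pics/f.png

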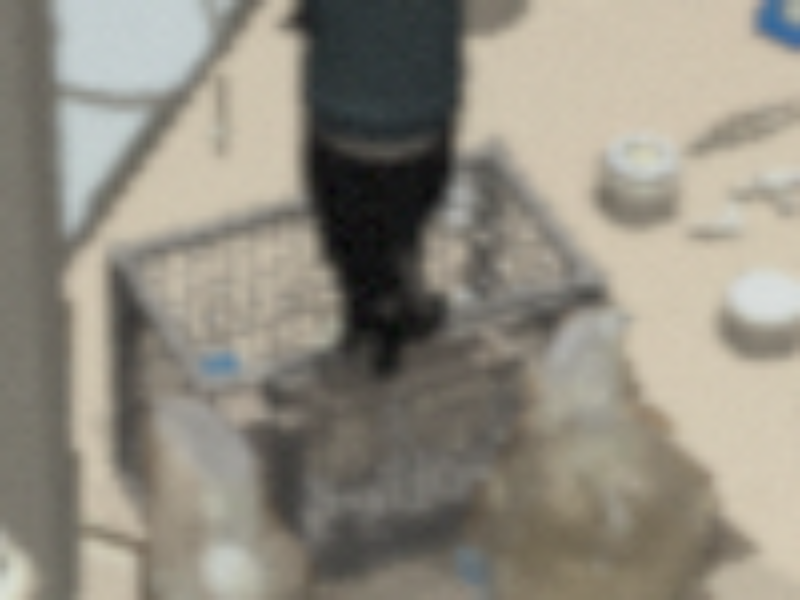

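Emit:
{"method": "play_rows", "body": {
  "rows": [
    {"translation":[-0.15,0,0],"dr":[0,0,0]},
    {"translation":[-0.15,0,0],"dr":[0,0,0]},
    {"translation":[-0.15,0,0],"dr":[0,0,0]}
  ]
}}

```text
time: 22.7
position: [0.4805, -0.2486, 0.267]
tool_rot: [0.921, 0.389, 0.0, 0.0]
ft_force: [2.9, -1.7, -2.2]
finger_gap: 0.237
grip_force: 24.6
```

Emit:
{"method": "play_rows", "body": {
  "rows": [
    {"translation":[-0.35,0,0],"dr":[0,0,0]},
    {"translation":[-0.35,0,0],"dr":[0,0,0]},
    {"translation":[-0.35,0,0],"dr":[0,0,0]}
  ]
}}

```text
time: 23.08
position: [0.4656, -0.2641, 0.267]
tool_rot: [0.921, 0.389, 0.0, 0.0]
ft_force: [2.3, -1.4, -2.3]
finger_gap: 0.231
grip_force: 24.6
```

Emit:
{"method": "play_rows", "body": {
  "rows": [
    {"translation":[-0.3,0,0],"dr":[0,0,0]},
    {"translation":[-0.3,0,0],"dr":[0,0,0]},
    {"translation":[0,0,0],"dr":[0,0,0]}
  ]
}}

```text
time: 23.45
position: [0.457, -0.2729, 0.2668]
tool_rot: [0.921, 0.389, -0.0, 0.0]
ft_force: [2.6, -2.7, -3.4]
finger_gap: 0.239
grip_force: 24.5
```

```bash
python3 -c "
from h import *
st()
a=viewer.get_image('scene');b=viewer.get_image('top')
for c in('scene','top'):
    for n in ['knob','notch','lip_top','gate_edge','hinge_line']: print(c,n,spot(n,c))
"
```

```text
23.45 [ 0.457  -0.2729  0.2668] [[0.697, 0.717, -0.0], [0.717, -0.697, -0.001], [-0.001, 0.0, -1.0]] q [ 0.79  0.42 -0.43  1.87  0.22  0.9  -0.51] F [ 2.6 -2.7 -3.4] 0.23943378569294468 24.548378884792328
scene knob []
scene notch [(0.63, [0.4919, -0.232, 0.1594])]
scene lip_top [(0.82, [0.5274, -0.2013, 0.1575])]
scene gate_edge [(0.75, [0.519, -0.2194, 0.1021]), (0.21, [0.5304, -0.3273, -0.0003])]
scene hinge_line [(0.62, [0.4057, -0.3514, 0.0985]), (0.29, [0.5962, 0.2725, 0.0025])]
top knob []
top notch [(0.52, [0.5157, 0.3558, 0.0102]), (0.26, [0.4575, -0.0018, -0.0014])]
top lip_top [(0.82, [0.5263, -0.1987, 0.1544]), (0.28, [0.5207, 0.4486, 0.0609])]
top gate_edge []
top hinge_line [(0.51, [0.407, -0.3506, 0.1022])]
```

Emit:
{"method": "play_rows", "body": {
  "rows": [
    {"translation":[-0.08,-0.345,0],"dr":[0,0,-0.0245]},
    {"translation":[-0.08,-0.345,0],"dr":[0,0,-0.0245]},
    {"translation":[-0.08,-0.345,0],"dr":[0,0,-0.0245]}
  ]
}}

```text
time: 24.42
position: [0.4387, -0.2622, 0.267]
tool_rot: [0.869, 0.494, 0.0, 0.0]
ft_force: [3.0, -2.6, -3.9]
finger_gap: 0.234
grip_force: 24.6
```

Emit:
{"method": "play_rows", "body": {
  "rows": [
    {"translation":[-0.08,-0.345,0],"dr":[0,0,-0.0245]},
    {"translation":[-0.08,-0.345,0],"dr":[0,0,-0.0245]},
    {"translation":[-0.08,-0.345,0],"dr":[0,0,-0.0245]},
    {"translation":[0,0,0],"dr":[0,0,0]},
    {"translation":[0,0,0],"dr":[0,0,0]}
  ]
}}

```text
time: 25.05
position: [0.4185, -0.2573, 0.2671]
tool_rot: [0.808, 0.589, 0.0, 0.0]
ft_force: [4.3, -0.5, -2.3]
finger_gap: 0.235
grip_force: 24.7
```

```bash
python3 -c "
from h import *
st()
a=viewer.get_image('scene');b=viewer.get_image('top')
cv2.imwrite('pics/g.png',cv2.resize(a[120:200,310:410],(800,600)))
for c in('scene','top'):
    for n in ['knob','notch','gate_edge','hinge_line','gate_leaf','label','sample_bottle','ring']: print(c,n,spot(n,c))
"
```

```text
25.05 [ 0.4185 -0.2573  0.2671] [[0.305, 0.952, 0.001], [0.952, -0.305, 0.0], [0.001, 0.001, -1.0]] q [ 0.91  0.37 -0.54  1.96  0.24  0.88 -0.07] F [ 4.3 -0.5 -2.3] 0.23467534113525856 24.71116840839386
scene knob [(0.4, [0.4154, -0.2575, 0.2127])]
scene notch [(0.61, [0.4313, -0.2033, 0.1637])]
scene gate_edge [(0.63, [0.4521, -0.1783, 0.0993]), (0.47, [0.4551, -0.0008, -0.0006])]
scene hinge_line [(0.95, [0.4051, -0.3497, 0.0978]), (0.61, [0.5251, -0.3289, -0.0022])]
scene gate_leaf [(0.82, [0.4091, -0.3476, 0.0008]), (0.21, [0.5175, 0.3535, 0.0066])]
scene label [(0.47, [0.5147, 0.3811, 0.0523])]
scene sample_bottle [(0.68, [0.5134, 0.356, 0.0085]), (0.56, [0.5164, 0.3521, 0.0021])]
scene ring [(0.89, [0.5142, 0.358, 0.0066])]
top knob [(0.47, [0.4558, -0.1803, 0.102])]
top notch [(0.4, [0.4555, -0.18, 0.1021]), (0.26, [0.5249, -0.1974, 0.153])]
top gate_edge [(0.58, [0.4554, -0.1778, 0.0995])]
top hinge_line [(0.55, [0.4072, -0.3494, 0.097])]
top gate_leaf [(0.57, [0.4097, -0.3453, -0.0014])]
top label [(0.5, [0.4107, -0.3429, -0.0007])]
top sample_bottle [(0.64, [0.5162, 0.3565, 0.014]), (0.61, [0.5242, -0.1987, 0.1524])]
top ring [(0.97, [0.5166, 0.3548, 0.0102])]
```

View pics/g.png

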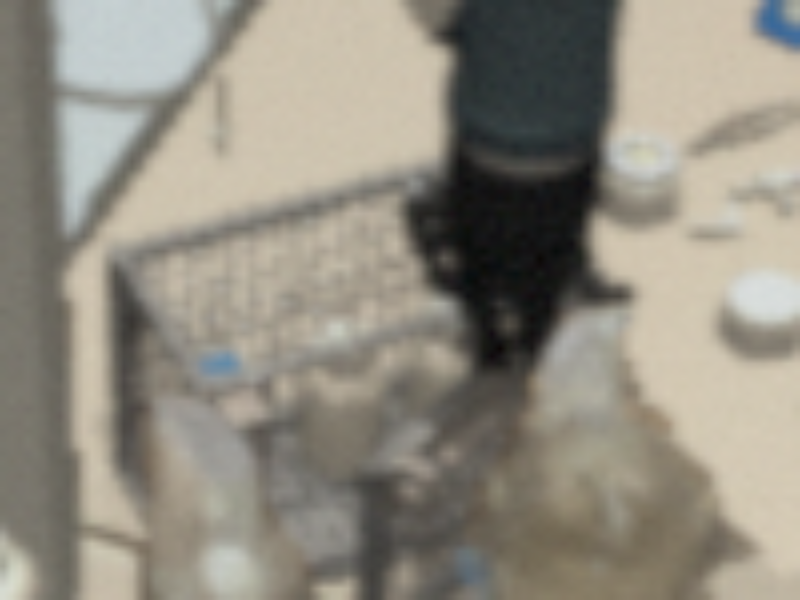

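The gate stands open at about 0.48 rad, with its free edge at picture (375,480), and the hand is holding the knob. The bolt is drawn about 40 mm and the bottle is in place.

```bash
python3 -c "
from h import *
print(arm.job_done())"
```

```text
the job is handed in; nothing more can be done
None
```

I handed the job in with the bottle's label facing the window, the bolt drawn about 40 mm, and the gripper on the knob holding the gate at about 0.48 rad (free edge roughly 8 cm out); these are camera estimates, and the hand-in returned no verdict.

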